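Rock the seized locating block out of the carving jig

TASK

The dark locating block has seized in the slot of the carving jig, caught between two stiff brass keepers. Grip it by the head and rock it side to side, towards one keeper and then the other, until both have been pushed back and it is free (do not wrench it straight up); then lift it out and finish still holding it in the gripper, upright and still, just clear above its slot with about 2 cm of air under it. Leave the mallet, vase, white bottle and jar standing where they are.

Things in the scene. Friction and masses are not known exactly. Their poses are not given: they have to be found in the camera images.
- block_mid (a point): Centre (half-way up) of the locating block: an upright dark wooden bar, 26 mm (its x) by 30 mm (its y), 100 mm tall, 0.12 kg, a yellow dot on top. Seated, its axes are the jig's, its underside is 18 mm and its top 118 mm above the bench; its parallel-sided head stands 52 mm out of the housing. Grip the head across either pair of sides.
- block_foot (a point): Centre of the block's underside, about which it rocks towards its +y and -y. The lowest 11 mm is a tongue 14 mm wide in y, in a groove 18 mm wide. From 29 to 43 mm above the underside each y side has a notch 5 mm deep, into which a keeper reaches; it stops the block 5 mm up if pulled straight.
- jig: Carving jig, fixed on the bench: pale board 210 x 220 x 18 mm, a carved panel (up to 40 mm above the bench) on its +x side, and a brown slot housing 58 (x) by 80 mm (y), its flat top 66 mm above the bench. Origin: slot centre at bench height; z up, y along the line on which the keepers face each other. The slot floor is 18 mm up; its opening is 29 (x) by 52 mm (y).
- keeper_left (a joint): How far (m) the brass keeper on the jig's +y side is pushed back, along +y: 0 to 0.007, at first under 0.001. It lies 50 to 56 mm above the bench; at 0 its tip is 10.3 mm from the slot centre. Its red outer end sticks out of the housing's side, farther as it goes back. Takes about 8 N to push, stays where left.
- keeper_right (a joint): The same for the keeper on the jig's -y side, pushed back along -y. With the block upright and centred, a keeper is clear of it once back by more than 5 mm; this takes a rock of about 0.15 rad about the foot, and about 0.2 rad for the full 7 mm.
- mallet_mid (a point): Bystander: standing brown wooden carver's mallet, 84 mm across, 228 mm tall; its centre, half-way up.
- vase_mid (a point): Bystander: pale turned wooden vase, 88 mm across, 220 mm tall; its centre, half-way up.
- wax_bottle_mid (a point): Bystander: white plastic bottle, 68 mm across, 180 mm tall; its centre, half-way up.
- tin_mid (a point): Bystander: amber jar with a steel cap, 80 mm across, 70 mm tall; its centre, half-way up.
Not all that is in view belongs to the job. Of the things shaped like the part that bears block_mid, the dark wooden one is meant.

How it is judged:
By the outcome, as a careful person would: the job done as asked, in the order asked, and still so for the second after the job is handed in, while the arm keeps its last pose, push and grip.
It also fails if it takes over 51 s, if anything falls off the work surface, if the arm or the gripper's body presses on something with over 40 N, if the wrist force passes 120 N, or if a joint passes its speed limit or range.

ROBOT

A 7-joint arm with a two-finger parallel gripper is mounted at the origin on the work surface. World frame = base frame: x ahead of the robot, y to its left, z up, the work surface at z = 0. Lengths are in m, angles in rad, forces in N, time in s.
With the tool pointing down it reaches from about 0.425 to 1.025 m from the base axis. Payload 3.6 kg.
Tool frame: the origin (TCP) lies midway between the tips of the shut fingers; the grasp point (between the pads) lies 19 mm behind it (env.grip_point_offset is the distance from the TCP to the grasp point, in m); z points along the fingers, y is the line along which they close (so a half turn about z gives the same grasp; the last joint's range is limited). The gripper opens to 85 mm and grips with 20 to 120 N. Pads are 22 mm wide; open, the fingers measure 114 mm over their backs; the gripper's body (76 mm by 85 mm) begins 54 mm behind the grasp point. The pads swing forward as they close: fully open they stand 13 mm farther back than shut.
Start: joints at [1.145, 0.591, 0.048, 1.609, -0.033, 0.943, -0.034], TCP at [0.237, -0.685, 0.231] pointing down, gripper open.
Joint ranges: [-2.69, 2.69], [-0.47, 2.24], [-1.27, 1.36], [0.19, 2.51], [-1.53, 4.68], [0.08, 2.07], [-3.09, 3.09]. Speed limits (rad/s): [2.57, 2.57, 3.14, 3.14, 3.14, 3.14, 3.14].

INTERFACE

Orientations are given as a rotation vector (axis times angle).
In Python, from rig import env gives the robot as it stands. Calls block until the motion is done:
- env.move_ptp(position, orientation): joint-space move of the TCP to a pose.
- env.line_to(position, speed=0.15, frame=None): straight line of the TCP; frame=None keeps the orientation; speed is the mean speed in m/s.
- env.set_joints(angles): joint-space move.
- env.grip(opening, grip_force=None): finger opening in m; grip_force is the grip in N (None keeps the last); returns when the fingers have stopped.
- env.wait(seconds).
- env.ik(position, orientation): joint angles nearest the present ones, or None.
- env.camera(name): name is "scene" or "top" or "wrist"; returns the picture (400x640x3 uint8, red, green, blue); there is no depth.
- env.camera_params(name): a dict with "mtx" (3x3 intrinsics, pixels), "k1" (the pictures are not rectified: a ray, as slopes to the right and down, at radius r is drawn at 1 + k1 r^2 times it, then the intrinsics apply), "eye" and "rotation" of the camera in the world; the wrist camera has in their place "hand_eye" (4x4, takes a point from camera to tool coordinates, whose origin is the TCP and whose axes are the flange's). Camera axes: x right, y up, looking along -z (the intrinsics and any distortion apply to the point x, -y, -z); pixel columns grow to the right and rows downward; lengths in m; the calibration is good to about 2 mm. A picture is of the moment at which its call begins: read the wrist's pose just before it. camera_params takes no time and is no camera call.
A pose or a line that the arm cannot do raises env.IKError and nothing moves.
- env.finish_job(): hands the job in; it is judged then, once.
Readings, each from a call of its own:
- env.get_t(): time.
- env.get_q(): joint angles.
- env.get_joint_velocities(): joint speeds.
- env.get_effort(): joint torques, N m.
- env.get_tool_pos(): TCP position.
- env.get_eef_rot(): TCP orientation.
- env.get_contact_force(): force on the tool from outside, world axes, zero at the start.
- env.get_moment(): the same for the moment, N m.
- env.get_width(): finger opening in m.
- env.get_grasp_force(): force on a finger pad.
Only numpy, scipy, OpenCV 4.12 (cv2) and the standard library are available. Lean on these libraries where they do the work, as an engineer would, in place of code of your own. Each camera call takes 0.05 s, during which the arm holds its last target. There are 200 camera calls.

## Working session

There is one attempt and no reset: what is moved stays moved. The work goes in short steps, each a Python script; the robot and the scene stay as the last script left them, time stands still between calls to the robot, and variables do not carry over. Pictures are saved under pics/ and viewed, at most 10 in all, crops included, and the job is handed in when it is done.

```bash
ls; mkdir -p pics
python3 - <<'E'
from rig import env
import cv2,numpy as np
a=env.camera("scene");b=env.camera("top")
cv2.imwrite("pics/scene.png",a[:,:,::-1]);cv2.imwrite("pics/top.png",b[:,:,::-1])
for n in("scene","top","wrist"):print(n,env.camera_params(n))
print(env.get_tool_pos(),env.get_eef_rot(),env.get_t(),env.grip_point_offset)
E
```

```text
pics
scene {'mtx': array([[456.34852714,   0.        , 314.51552078],
       [  0.        , 456.34852714, 200.53420679],
       [  0.        ,   0.        ,   1.        ]]), 'k1': -0.06376301436665556, 'eye': array([1.0105142 , 0.56293928, 0.89085064]), 'rotation': array([0.34187506, 0.873914  , 2.21755476])}
top {'mtx': array([[373.63182661,   0.        , 321.35856805],
       [  0.        , 373.63182661, 205.40919945],
       [  0.        ,   0.        ,   1.        ]]), 'k1': -0.09079978855434061, 'eye': array([0.39302539, 0.01371282, 1.05097056]), 'rotation': array([ 0.08053514, -0.08563687, -1.5685501 ])}
wrist {'mtx': array([[319.89293473,   0.        , 316.7806433 ],
       [  0.        , 319.89293473, 205.04391296],
       [  0.        ,   0.        ,   1.        ]]), 'k1': -0.033315288175595606, 'hand_eye': array([[ 6.43124459e-04,  9.64590615e-01,  2.63750889e-01,
         6.62397115e-02],
       [ 9.99999705e-01, -7.30980028e-04,  2.34964914e-04,
         1.28177956e-05],
       [ 4.19441584e-04,  2.63750660e-01, -9.64590801e-01,
        -1.42290311e-01],
       [ 0.00000000e+00,  0.00000000e+00,  0.00000000e+00,
         1.00000000e+00]])}
[ 0.23659804 -0.68449755  0.23019722] [-3.09615597e+00 -5.20125172e-01  7.58730885e-04] 0.1 0.0187
```

View pics/scene.png

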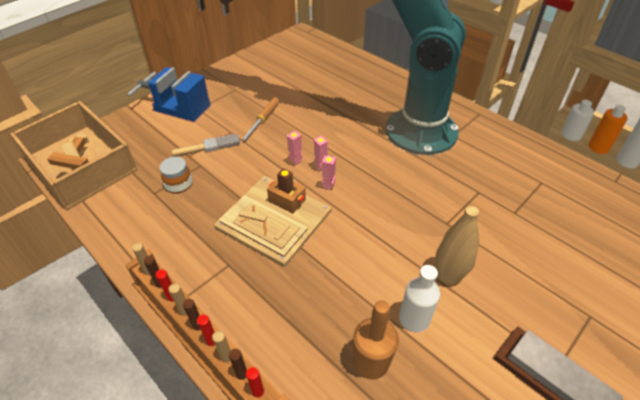

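View pics/top.png

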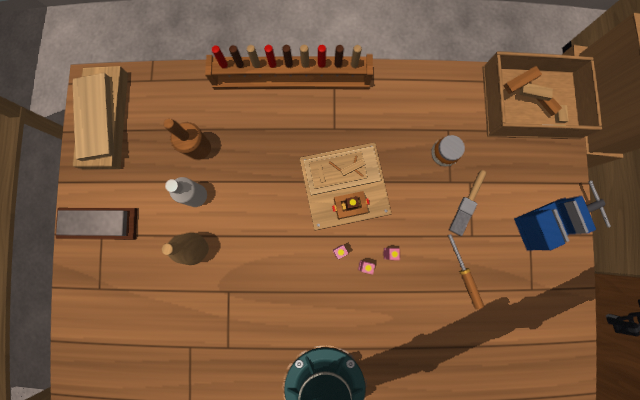

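The dark upright block sits in the brown housing at scene (286,180) and top (352,203). The three pink ones, at scene (294,148), (320,153), (329,172), have the same shape but the wrong colour. I'll confirm this in a crop and triangulate.

```bash
cat > h.py <<'E'
from rig import env
import cv2,numpy as np
from scipy.spatial.transform import Rotation as R
def cam(n,tp=None,tr=None):
    p=env.camera_params(n)
    if n=="wrist":
        T=np.eye(4);T[:3,:3]=R.from_rotvec(tr).as_matrix();T[:3,3]=tp
        T=T@p["hand_eye"];return p,T[:3,3],T[:3,:3]
    return p,np.array(p["eye"]),R.from_rotvec(p["rotation"]).as_matrix()
def ray(c,uv):
    p,e,M=c
    q=cv2.undistortPoints(np.array([[uv]],float),p["mtx"],np.array([p["k1"],0,0,0,0.]))[0,0]
    d=M@np.array([q[0],-q[1],-1]);return e,d/np.linalg.norm(d)
def proj(c,X):
    p,e,M=c;v=M.T@(np.asarray(X)-e);s=np.array([v[0],-v[1]])/-v[2]
    s=s*(1+p["k1"]*(s@s));m=p["mtx"];return np.array([m[0,0]*s[0]+m[0,2],m[1,1]*s[1]+m[1,2]])
def atz(c,uv,z):
    e,d=ray(c,uv);return e+d*(z-e[2])/d[2]
def tri(rs):
    A=np.zeros((3,3));b=np.zeros(3)
    for e,d in rs:
        P=np.eye(3)-np.outer(d,d);A+=P;b+=P@e
    X=np.linalg.solve(A,b);return X,[round(float(np.linalg.norm(np.cross(X-e,d))),4) for e,d in rs]
def blobs(im,lo,hi,box,amin=3):
    x0,y0,x1,y1=box;h=cv2.cvtColor(im[y0:y1,x0:x1],cv2.COLOR_RGB2HSV)
    n,l,s,c=cv2.connectedComponentsWithStats(cv2.inRange(h,np.array(lo),np.array(hi)))
    return [(s[i,4],(c[i]+[x0,y0]).round(1).tolist()) for i in range(1,n) if s[i,4]>=amin]
E
python3 - <<'E'
from h import *
S=cv2.imread("pics/scene.png")[:,:,::-1].copy();T=cv2.imread("pics/top.png")[:,:,::-1].copy()
bs=(260,165,320,215);bt=(325,188,380,222)
for n,im,b in(("s",S,bs),("t",T,bt)):
    print(n,"yel",blobs(im,(22,180,150),(34,255,255),b),"red",blobs(im,(0,190,120),(6,255,255),b))
c1=cv2.resize(S[140:270,205:345],None,fx=4,fy=4,interpolation=2)[:520,:400]
c2=cv2.resize(T[138:235,297:396],None,fx=4,fy=4,interpolation=2)
o=np.zeros((520,796,3),np.uint8);c1=cv2.resize(S[150:265,210:340],None,fx=3,fy=3,interpolation=2)
o[:c1.shape[0],:c1.shape[1]]=c1;o[:c2.shape[0],400:400+c2.shape[1]]=c2[:, :396]
cv2.imwrite("pics/crop.png",o[:,:,::-1])
E
```

```text
s yel [(np.int32(24), [284.5, 172.5])] red [(np.int32(11), [301.6, 198.3])]
t yel [(np.int32(31), [352.5, 201.6])] red [(np.int32(8), [367.5, 201.0]), (np.int32(10), [333.3, 208.0])]
```

View pics/crop.png

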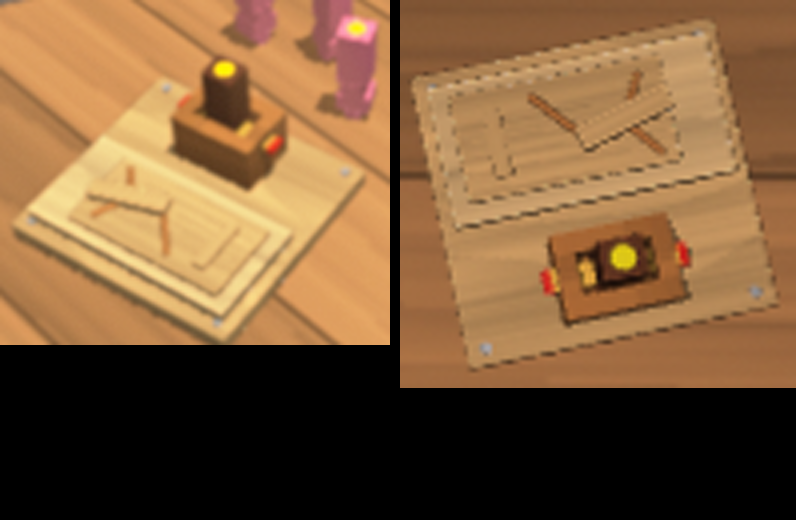

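The crop confirms it: dark block with yellow dot in the housing, and red keeper ends on both sides (top view (367.5,201) and (333,208)); the others are pink.

Run:
```python
from h import *
s,t=cam("scene"),cam("top")
print("top of block",tri([ray(s,(284.5,172.5)),ray(t,(352.5,201.6))]))
L=atz(t,(333.3,208),.053);Rr=atz(t,(367.5,201),.053);print("L,R",L,Rr,"scene L",atz(s,(301.6,198.3),.053))
# board corners from crop, z=.018
cr=[(412,75),(713,20),(778,302),(470,368)]
P=[atz(t,(297+(x-400)/4,138+y/4),.018)[:2] for x,y in cr];print(np.round(P,4))
d=L-Rr;print("yaw",np.arctan2(-d[0],d[1]),[np.arctan2(-(a-b)[0],(a-b)[1]) for a,b in((P[0],P[1]),(P[3],P[2]))])
yaw=np.arctan2(-d[0],d[1]);X=tri([ray(s,(284.5,172.5)),ray(t,(352.5,201.6))])[0]
for k in (np.pi,0):
    r=(R.from_euler("z",yaw+k)*R.from_euler("x",np.pi)).as_rotvec()
    print(k,env.ik(np.array([X[0],X[1],.24]),r),[env.ik(np.array([X[0],X[1],.1]),r) is not None])
```

```text
top of block (array([ 0.50159427, -0.0674454 ,  0.11880848]), [0.0002, 0.0002])
L,R [ 0.49204652 -0.02156831  0.053     ] [ 0.5110632  -0.11381992  0.053     ] scene L [ 0.49120861 -0.0210616   0.053     ]
[[ 0.6409  0.0708]
 [ 0.6814 -0.1428]
 [ 0.4802 -0.185 ]
 [ 0.4344  0.0293]]
yaw 0.2032917167248885 [np.float64(0.18750234394265528), np.float64(0.21069524262297948)]
3.141592653589793 [ 0.69830415  0.41501926 -0.84977687  2.0612419   0.41799416  0.84218383
  1.37925159] [True]
0 [ 0.13146519  0.30845939 -0.10890331  2.08345292  0.04832435  0.75197761
 -1.3751465 ] [True]
```

```bash
cat >> h.py <<'E'
YAW=0.203
def rot(yaw,th=0):  # th: block rotated about jig x by th (rv); tool down
    return (R.from_euler("z",yaw)*R.from_euler("x",th)*R.from_euler("x",np.pi))
E
python3 - <<'E'
from h import *
env.move_ptp(np.array([.5016,-.0675,.25]),rot(YAW).as_rotvec())
rs=[]
for i,z in enumerate((.25,.20)):
    if i: env.line_to(np.array([.5016,-.0675,z]))
    env.wait(.2)
    tp,tr=env.get_tool_pos(),env.get_eef_rot();c=cam("wrist",tp,tr);im=env.camera("wrist")
    cv2.imwrite(f"pics/w{i}.png",im[:,:,::-1])
    g=proj(c,[.5016,-.0675,.118]);print("expect",g)
    b=[int(g[0]-130),int(max(0,g[1]-110)),int(g[0]+130),int(min(400,g[1]+110))]
    y=blobs(im,(22,180,150),(34,255,255),b,15);r=blobs(im,(0,190,100),(6,255,255),b,15)
    print(y,r)
    y=max(y);rs.append(ray(c,y[1]));print("at .118",atz(c,y[1],.118))
    for q in r: print("red",atz(c,q[1],.053))
print(tri(rs),env.get_t(),env.get_contact_force())
E
```

```text
expect [316.04356603 195.38759336]
[(np.int32(213), [317.1, 197.9]), (np.int32(97), [265.0, 301.0])] [(np.int32(77), [360.8, 183.1]), (np.int32(60), [273.3, 183.2])]
at .118 [ 0.49955178 -0.06887176  0.118     ]
red [ 0.50929735 -0.11509784  0.053     ]
red [ 0.49018094 -0.02254563  0.053     ]
expect [316.37692298 212.47901658]
[(np.int32(297), [318.1, 215.0])] [(np.int32(91), [266.8, 194.6]), (np.int32(107), [367.8, 194.8])]
at .118 [ 0.4999602  -0.06913357  0.118     ]
red [ 0.49041327 -0.02249688  0.053     ]
red [ 0.50927581 -0.11486676  0.053     ]
(array([ 0.49818935, -0.06934087,  0.11221967]), [0.0002, 0.0002]) 3.475 [ 0.20776953 -0.63158458 -0.25750405]
```

View pics/w1.png

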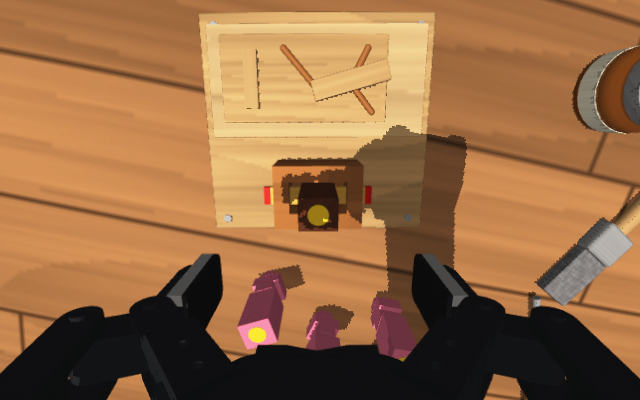

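```bash
cat >> h.py <<'E'
C=np.array([.5005,-.0683,0.])
def pose(th,dz=0,gz=.102,off=0,yoff=0):
    Rj=R.from_euler("z",YAW)
    p=np.array([0,yoff,gz-.0187-.018])
    p=R.from_euler("x",th).apply(p)+np.array([off,0,.018+dz]);return Rj.apply(p)+C,rot(YAW,th).as_rotvec()
def st(tag=""):
    print(tag,"t%.2f"%env.get_t(),"F",R.from_euler("z",-YAW).apply(env.get_contact_force()).round(1),"M",R.from_euler("z",-YAW).apply(env.get_moment()).round(2),"w%.4f"%env.get_width(),"g%.1f"%env.get_grasp_force(),
     "th%.3f"%((R.from_euler("z",-YAW)*R.from_rotvec(env.get_eef_rot())*R.from_euler("x",-np.pi)).as_rotvec()[0]),"p",(R.from_euler("z",-YAW).apply(env.get_tool_pos()-C)).round(4))
E
python3 - <<'E'
from h import *
p,r=pose(0)
env.line_to(p+[0,0,.06],frame=r);env.line_to(p,speed=.08);st("down")
env.grip(.02,80);st("grip");env.wait(.2)
tp,tr=env.get_tool_pos(),env.get_eef_rot();im=env.camera("wrist");cv2.imwrite("pics/w2.png",im[:,:,::-1]);c=cam("wrist",tp,tr)
print(proj(c,R.from_euler("z",YAW).apply([0,.047,.053])+C),blobs(im,(0,190,80),(6,255,255),(150,50,500,350),10))
st()
E
```

```text
down t4.90 F [0.3 0.6 0.3] M [ 0.06  0.07 -0.  ] w0.0852 g0.0 th-0.000 p [ 0.0003 -0.0001  0.0836]
grip t5.45 F [-1.4  1.5  5.3] M [0.06 0.1  0.  ] w0.0291 g79.2 th-0.000 p [ 0.0004 -0.0001  0.0837]
[235.14379478 237.2791197 ] [(np.int32(276), [235.0, 239.0]), (np.int32(297), [398.9, 238.1])]
 t5.70 F [-0.   0.3  5.7] M [ 0.04  0.13 -0.01] w0.0294 g79.2 th-0.000 p [ 0.0004 -0.0001  0.0837]
```

View pics/w2.png

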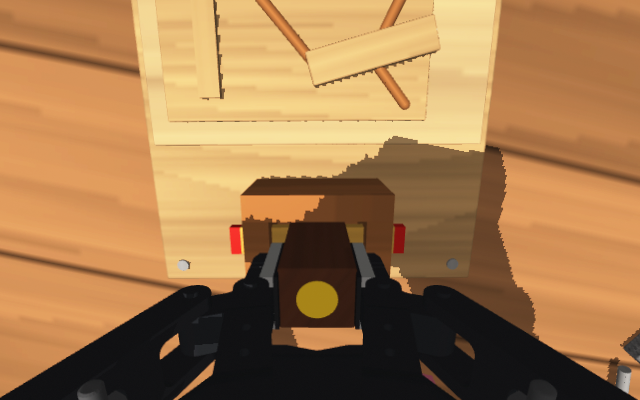

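The head is gripped squarely and both red ends are visible at (235,239) and (399,238). Now rock in small steps, first towards one side.

```bash
cat >> h.py <<'E'
def rock(a,b,n,**k):
    for th in np.linspace(a,b,n+1)[1:]:
        p,r=pose(th,**k);env.line_to(p,speed=.05,frame=r);st("cmd%.3f"%th)
        F=np.linalg.norm(env.get_contact_force())
        if F>60: print("STOP");return False
    return True
def look(n):
    tp,tr=env.get_tool_pos(),env.get_eef_rot();im=env.camera("wrist");cv2.imwrite(f"pics/{n}.png",im[:,:,::-1]);c=cam("wrist",tp,tr)
    for a,uv in blobs(im,(0,190,60),(6,255,255),(120,50,520,350),10):
        print("red",a,uv,"y %.4f"%R.from_euler("z",-YAW).apply(atz(c,uv,.053)-C)[1])
E
python3 - <<'E'
from h import *
look("w3")
rock(0,.2,5);look("w4")
E
```

```text
red 276 [235.0, 239.0] y 0.0472
red 297 [398.9, 238.1] y -0.0477
cmd0.040 t6.00 F [-0.5 -0.1  6.5] M [-0.04  0.11  0.  ] w0.0290 g81.0 th0.040 p [ 0.0006 -0.0032  0.0838]
cmd0.080 t6.25 F [-0.4  0.7  8. ] M [0.09 0.09 0.04] w0.0291 g82.5 th0.080 p [ 0.0009 -0.0054  0.0839]
cmd0.120 t6.50 F [ 0.2  2.1 11. ] M [0.49 0.18 0.05] w0.0289 g83.4 th0.121 p [ 0.0011 -0.0074  0.0839]
cmd0.160 t6.75 F [-0.   2.8 14.8] M [ 0.91  0.19 -0.01] w0.0288 g84.1 th0.162 p [ 0.0015 -0.009   0.0841]
cmd0.200 t7.00 F [-0.3  3.1 18.2] M [1.29 0.32 0.19] w0.0291 g84.7 th0.203 p [ 0.0016 -0.0112  0.0842]
red 198 [231.8, 234.3] y 0.0485
red 333 [399.2, 245.5] y -0.0516
```

Run:
```python
from h import *
rock(.2,.225,1,dz=.002,yoff=0);env.wait(.2);st();look("w5")
for th in(.15,.08,0): rock(th+.01,th,1,dz=.0014*th/.2)
env.wait(.2);st();look("w6")
for th in(-.06,-.12,-.18,-.225): rock(0,th,1,dz=.0018*-th/.2)
env.wait(.2);st();look("w7")
```

```text
cmd0.225 t7.30 F [1.1 2.4 8. ] M [ 0.69 -0.21 -0.07] w0.0287 g83.3 th0.226 p [ 0.0013 -0.0136  0.0844]
 t7.50 F [1.6 2.5 8.5] M [ 0.69 -0.2  -0.08] w0.0290 g83.3 th0.226 p [ 0.0013 -0.0135  0.0845]
red 177 [230.3, 232.6] y 0.0488
red 338 [399.2, 245.5] y -0.0531
cmd0.150 t7.80 F [1.8 4.1 8.7] M [ 1.24 -0.3  -0.02] w0.0290 g84.0 th0.151 p [ 0.0011 -0.0079  0.0843]
cmd0.080 t8.06 F [1.8 4.1 7.3] M [ 1.24 -0.25  0.03] w0.0292 g85.9 th0.081 p [ 0.0006 -0.0044  0.0839]
cmd0.000 t8.34 F [ 0.5  4.9 10.4] M [ 1.43 -0.14 -0.04] w0.0291 g86.4 th0.002 p [0.0009 0.001  0.0837]
 t8.54 F [ 0.3  6.1 11.2] M [ 1.63 -0.15  0.05] w0.0290 g86.4 th0.003 p [0.0009 0.0008 0.0837]
red 300 [412.5, 239.0] y -0.0546
red 270 [234.7, 239.9] y 0.0484
cmd-0.060 t8.85 F [-0.4  4.1  9.8] M [ 1.21 -0.11 -0.02] w0.0291 g86.1 th-0.059 p [0.0008 0.0042 0.084 ]
cmd-0.120 t9.11 F [ 0.3  1.9 11.1] M [0.67 0.   0.09] w0.0289 g85.5 th-0.120 p [0.0007 0.007  0.0842]
cmd-0.180 t9.37 F [-0.7  3.4 12.4] M [ 0.43  0.18 -0.05] w0.0290 g86.0 th-0.181 p [0.0007 0.0103 0.0845]
cmd-0.225 t9.62 F [-0.2  1.3 15.1] M [-0.04  0.13 -0.07] w0.0290 g86.2 th-0.227 p [0.0008 0.0121 0.0846]
 t9.82 F [-1.4  1.2 15. ] M [ 0.01  0.22 -0.06] w0.0287 g86.1 th-0.226 p [0.0007 0.0121 0.0846]
red 224 [410.4, 229.5] y -0.0552
red 320 [233.1, 245.3] y 0.0522
```

Run:
```python
from h import *
rock(0,-.25,1,dz=.003);env.wait(.2);look("w8")
for th in(-.17,-.09,0): rock(0,th,1,dz=.002*-th/.2)
env.wait(.2);st();look("w9")
```

```text
cmd-0.250 t10.12 F [-0.3 -1.3 10.5] M [-0.41  0.04  0.01] w0.0289 g85.4 th-0.252 p [0.0004 0.0132 0.0848]
red 225 [409.4, 227.9] y -0.0553
red 323 [233.1, 245.3] y 0.0525
cmd-0.170 t10.67 F [ 0.5 -2.2  8.2] M [-0.78 -0.15  0.02] w0.0289 g85.3 th-0.171 p [0.0004 0.0075 0.0845]
cmd-0.090 t10.97 F [ 0.1 -3.7  8.2] M [-1.03 -0.06  0.01] w0.0291 g85.5 th-0.092 p [0.0003 0.0025 0.0842]
cmd0.000 t11.28 F [-0.6 -3.  13.2] M [-0.96  0.15 -0.07] w0.0290 g86.2 th-0.002 p [ 0.0008 -0.0033  0.084 ]
 t11.48 F [-1.7 -3.6 12.2] M [-1.11  0.16 -0.04] w0.0291 g86.0 th-0.003 p [ 0.0008 -0.0032  0.084 ]
red 298 [405.1, 238.0] y -0.0545
red 263 [219.2, 239.6] y 0.0533
```

View pics/w9.png

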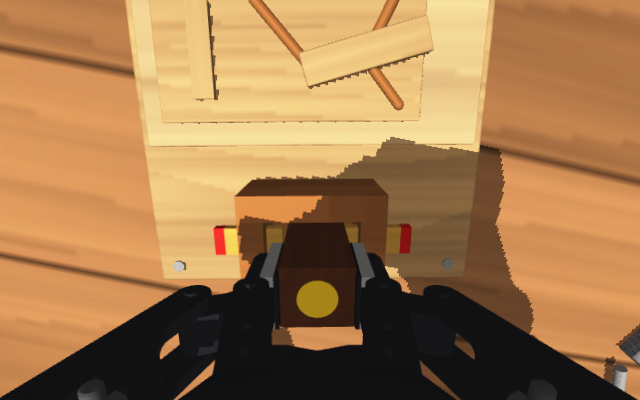

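Both keepers are back: the red ends are out at (226,240) and (405,238), about 6 mm and 7 mm. The hand sits 3 mm off centre, held by friction at the foot, so I'll unload, centre it, then lift gently.

Run:
```python
from h import *
for dz,yo in((.002,0),(.002,.002),(.003,.002),(.004,.001)):
    p,r=pose(0,dz=dz,yoff=yo);env.line_to(p,speed=.02,frame=r);env.wait(.15);st(f"{dz} {yo}")
look("w10")
```

```text
0.002 0 t11.93 F [-0.4  0.1 -1.7] M [-0.05  0.04 -0.01] w0.0290 g84.0 th0.001 p [-0.001   0.0003  0.0845]
0.002 0.002 t12.33 F [-1.1 -6.5 -4. ] M [-1.54  0.2   0.07] w0.0289 g84.1 th-0.001 p [-0.0006  0.0007  0.0851]
0.003 0.002 t12.73 F [-0.3 -5.4 -2.2] M [-1.46  0.2   0.02] w0.0291 g84.1 th-0.001 p [-0.0003  0.0007  0.0863]
0.004 0.001 t13.13 F [-1.  -4.8 -1.2] M [-1.34  0.26 -0.02] w0.0292 g84.4 th-0.000 p [-0.0001  0.0006  0.0874]
red 297 [410.2, 234.9] y -0.0545
red 257 [227.4, 235.5] y 0.0533
```

Run:
```python
from h import *
ok=True
for dz in(.004,.006,.008,.011,.015,.02):
    p,r=pose(0,dz=dz,yoff=0);env.line_to(p,speed=.02,frame=r);env.wait(.1);st(f"{dz}")
    if abs(env.get_contact_force()[2])>15: ok=False;break
if ok:
    for dz in(.035,.05,.068):
        p,r=pose(0,dz=dz);env.line_to(p,speed=.05,frame=r);st(dz)
        if abs(env.get_contact_force()[2])>15: break
    env.wait(.3);st();look("w11")
    cv2.imwrite("pics/s2.png",cv2.resize(env.camera("scene")[120:270,200:400],None,fx=4,fy=4,interpolation=2)[:,:,::-1])
```

```text
0.004 t13.53 F [-0.7 -2.5  0.1] M [-0.67  0.2   0.04] w0.0291 g84.6 th0.000 p [0.     0.0004 0.0873]
0.006 t13.88 F [ 0.8 -1.6 -0.7] M [-0.43  0.08  0.03] w0.0290 g84.3 th0.000 p [0.0003 0.0004 0.0894]
0.008 t14.23 F [-0.2 -0.2 -1.2] M [-0.14 -0.05  0.01] w0.0294 g84.3 th0.000 p [0.0002 0.0004 0.0914]
0.011 t14.63 F [ 0.6 -0.7 -1.7] M [-0.01 -0.03  0.01] w0.0288 g84.2 th0.000 p [-0.      0.0002  0.0943]
0.015 t15.08 F [ 0.1  0.  -1.5] M [ 0.    0.02 -0.05] w0.0289 g84.2 th-0.000 p [-0.     -0.      0.0984]
0.02 t15.58 F [ 0.1  0.2 -0.6] M [ 0.    0.01 -0.03] w0.0291 g84.2 th0.000 p [-0.      0.      0.1033]
0.035 t16.03 F [-0.4  0.8 -1.8] M [ 0.01 -0.02  0.03] w0.0286 g84.2 th-0.000 p [ 3.000e-04 -1.000e-04  1.188e-01]
0.05 t16.48 F [-0.1 -0.5 -1.4] M [-0.   -0.03 -0.07] w0.0291 g84.2 th-0.000 p [ 2.000e-04 -1.000e-04  1.337e-01]
0.068 t16.99 F [-1.2  0.1 -0.8] M [-0.   -0.03 -0.01] w0.0290 g84.2 th-0.000 p [ 2.000e-04 -1.000e-04  1.517e-01]
 t17.29 F [ 0.4  0.4 -0.9] M [-0.02  0.03  0.01] w0.0296 g84.2 th0.000 p [-2.000e-04  1.000e-04  1.511e-01]
red 128 [249.0, 206.6] y 0.0530
red 157 [386.5, 206.0] y -0.0544
```

```bash
python3 -c "
import cv2,numpy as np
a=cv2.imread('pics/w11.png')[100:400,120:520];b=cv2.imread('pics/s2.png');b=cv2.resize(b,(400,300))
cv2.imwrite('pics/v.png',np.hstack([a,b]))"
```

```text
(no output)
```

View pics/v.png

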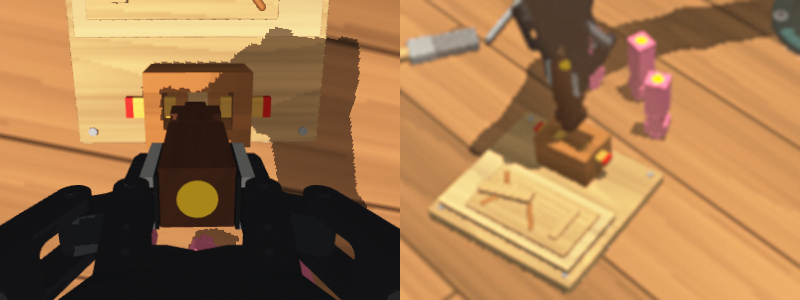

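The block hangs free and upright. Its dot is at (317,299), the same as at the grasp, so it hasn't slipped. Its underside is at about 85 mm, which leaves about 2 cm over the housing.

Run:
```python
from h import *
env.wait(.3);st();print(env.finish_job())
```

```text
t17.69 F [ 0.4  0.3 -0.5] M [-0.    0.03 -0.02] w0.0286 g84.2 th0.000 p [-0.     -0.      0.1513]
the job is handed in; nothing more can be done
None
```

The dark block was rocked free with both keepers pushed back about 6–7 mm, lifted out, and handed in at 17.7 s, held upright and still about 2 cm above the housing, with the arm kept clear of the mallet, vase, bottle and jar.

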